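Load a label roll into the coffee bar's label dispenser

ROBOT

A 6-joint arm with a two-finger parallel gripper is mounted at the origin on the work surface. World frame = base frame: x ahead of the robot, y to its left, z up, the work surface at z = 0. Lengths are in m, angles in rad, forces in N, time in s.
With the tool pointing down it reaches from about 0.3 to 0.875 m from the base axis. Payload 6.4 kg.
Tool frame: the origin (TCP) lies midway between the tips of the shut fingers; the grasp point (between the pads) lies 19 mm behind it; z points along the fingers, y is the line along which they close (so a half turn about z gives the same grasp; the last joint's range is limited). The gripper opens to 85 mm and grips with 20 to 120 N. Pads are 22 mm wide; open, the fingers measure 114 mm over their backs; the gripper's body (76 mm by 85 mm) begins 54 mm behind the grasp point. The pads swing forward as they close: fully open they stand 13 mm farther back than shut.
Start: joints at [-1.416, 0.181, 1.607, -0, 1.354, -0.206], TCP at [0.203, -0.538, 0.211] pointing down, gripper open.
Joint ranges: [-2.99, 2.99], [-0.89, 2.07], [0.3, 2.58], [-1.14, 4.28], [0, 2.63], [-3.12, 3.12]. Speed limits (rad/s): [2.57, 2.57, 3.01, 3.14, 3.14, 3.14].

INTERFACE

Orientations are given as a unit quaternion [w, x, y, z].
In Python, from bench import sensors, vision, ctrl gives the robot as it stands.
- The arm moves only by the tool carry_out, never from a script. Its argument "deltas" is text: rows parted by semicolons, each of 7 numbers parted by spaces: the shift along the tool's x, y, z in mm, then the turn, a rotation vector about the tool's x, y, z in rad, then the closure, from 0 (fully open) to 1 (shut). In form: tx ty tz ax ay az claw; .... A call has 1 to 12 rows; each row is the pose to reach, as a shift and turn from the pose commanded when the call began, along the tool's axes at that moment; what a row does not reach only later rows make up. A row lasts 1/8 s, in which the tool goes at most 62.5 mm and 10.7 degrees, less where a joint would pass 70% of its speed; a pose out of reach is approached as far as the arm can. A call with a gripper value outside its range is refused whole. The fingers move at their own pace and stop on an object; the grip force is fixed at half the most. Time passes only in rows, so rows that repeat a pose let the fingers close. It gives the time, the measured TCP pose, the force, the opening and the grip force at its end, in the units of the state.
- sensors.get_obs(): the state, without advancing time (a new reading comes with each control period).
- vision.camera(name): name is "scene" or "top"; returns the picture (384x512x3 uint8, blue, green, red); there is no depth.
- vision.camera_model(name): a dict with "K" (3x3 intrinsics, pixels), "k1" (the pictures are not rectified: a ray, as slopes to the right and down, at radius r is drawn at 1 + k1 r^2 times it, then the intrinsics apply), "extrinsics" (4x4, takes a point from world to camera coordinates). Camera axes: x right, y down, z forward; pixel columns grow to the right and rows downward; lengths in m; the calibration is good to about 2 mm. A picture is of the moment at which its call begins. camera_model takes no time and is no camera call.
- ctrl.hand_in(): hands the job in; it is judged then, once.
The state is a dict: "time_s": time; "q": joint angles; "dq": joint speeds; "joint_efforts": joint torques, N m; "eef_pos": TCP position; "eef_rot": TCP orientation; "wrist_force": force on the tool from outside, world axes, zero at the start; "torque": the same for the moment, N m; "opening": opening from 0.0 (shut) to 1.0 (fully open); "grasp_force": force on a finger pad.
Only numpy, scipy, OpenCV 4.12 (cv2) and the standard library are available. Lean on these libraries where they do the work, as an engineer would, in place of code of your own. Each camera call takes 0.05 s, during which the arm holds its last target. There are 200 camera calls.

TASK

Load the cup-label dispenser: lift the bare spindle by its wooden handle out of the two forks, thread it through the bore of the full label roll where that lies on the counter (the fatter of the two rolls), lift the roll on the spindle and carry it to the dispenser. Lay the spindle back down into both forks so that the roll hangs free between them, about in the middle, and let go. Do not touch the full roll with the gripper or the arm, do not let it or the spindle drop, and leave everything else on the counter where it stands.

Things in the scene. Friction and masses are not known exactly. Their poses are not given: they have to be found in the camera images.
- cradle: Label dispenser, fixed, on the left half: dark steel base plate 130 x 130 x 8 mm with two equal upright forks 92 mm high. Origin: centre of its underside, on the counter; z up; x along the line through the forks, towards the rolls' side (right, up to 0.3 rad off). A low tear bar, top 41 mm high, runs along the +y edge, 58 mm from the middle. The spindle may lie in the forks either way round.
- seat (a point): Midway between the forks, 78 mm above the counter, on the axis of a spindle lying in both; axes as the dispenser's. The forks are plates 10 mm thick centred at x = -42 and +42 mm from here (74 mm apart inside, 94 mm over all). Each ends in an open V, sides at 45 degrees, its bottom 66.7 mm above the counter, 51 mm wide at the mouth.
- spindle: Loose spindle, 193 mm long, 110 g, balanced 70 mm from its origin, level in the forks at the start. Origin on its axis, mid-handle; x along the axis to the tip. Along x: round dark wooden handle, 22 mm diameter, -33 to 33 mm (grip across it at the origin); collar 40 mm diameter, 33 to 37; aluminium bar 16 mm diameter, 37 to 148; taper to 8 mm diameter at 160. The collar does not pass through a roll.
- spindle_mid (a point): Point on the spindle's axis, 95 mm from its origin towards the tip: where the middle of the roll belongs, and the point that lies at the seat when the spindle is centred in the forks. At the start it is within 4 mm of the seat, the handle at the dispenser's -x end, away from the rolls.
- spindle_tip (a point): End of the spindle's tip, on its axis, 160 mm from its origin.
- full_roll: Full label roll, white paper on a cardboard core, on its curved side on the right half: 84 mm diameter, 50 mm wide, bore 30 mm diameter, 130 to 230 g. Origin at its centre, 42 mm above the counter; x along the level bore, which runs roughly right-left, up to 0.3 rad off. Nearer or farther than the used roll. Slides or rolls if pushed; hung on the spindle its centre is 7 mm below the axis.
- used_roll: Nearly used-up label roll of the same make, 54 mm in diameter, 50 mm wide, bore 30 mm, lying alike near the full roll, at least 100 mm off centre to centre. Origin at its centre, x along the bore. Not to be moved.
- milk_jug: Loose steel milk jug, 84 mm in diameter, 105 mm high, at the right. Origin under its centre. Bystander.
- tamper: Loose dark coffee tamper, 58 mm in diameter, 95 mm high, between robot and rolls. Origin under its centre. Bystander.
- espresso_cup: Loose white cup, 66 mm in diameter, 60 mm high, beyond the dispenser. Origin under its centre. Bystander.
- sugar_jar: Loose sugar jar, 74 mm in diameter, 110 mm high, beyond the dispenser. Origin under its centre. Bystander.
- spoon: Loose steel spoon, 160 mm long, lying at the far right beyond the bottle. Bystander.
- syrup_bottle: Loose amber bottle, 68 mm in diameter, 200 mm high, at the right beyond the jug. Origin under its centre. Bystander.
Mind the look-alikes: they are no part of the job. What is shaped like the full_roll but orange is not meant. Leave any pink look-alike of the cradle alone.

How it is judged:
On the way, in this order (a step that is already met when the one before it is completed fails the run):
1. the bare spindle is lifted out of the forks (its middle more than 35 mm above its seat) (z of spindle_mid in the frame of cradle above 0.113 m), for 0.1 s.
2. the full roll is threaded on the spindle (its centre within 35 mm of the spindle's middle point) and lifted at least 25 mm off the counter (distance between full_roll and spindle_mid below 0.035 m and angle between the x axis of full_roll and the x axis of spindle, either way round below 0.35 rad and height (world z) of full_roll above 0.067 m), for 0.3 s.
At the end, for the whole second after the job is handed in: Released and at rest: spindle in both forks, its middle within 12 mm of the seat along the axis, 5 mm across and in height, axis within 0.06 rad of the dispenser's (either way round); full roll hanging on it, centre within 12.5 mm of the middle between the forks and 0 to 14 mm below the seat (x of spindle_mid in the frame of seat between -0.012 and 0.012 m and y of spindle_mid in the frame of seat between -0.005 and 0.005 m and z of spindle_mid in the frame of seat between -0.005 and 0.005 m and angle between the x axis of spindle and the x axis of cradle, either way round below 0.06 rad and x of full_roll in the frame of seat between -0.0125 and 0.0125 m and z of full_roll in the frame of seat between -0.014 and 0 m and angle between the x axis of full_roll and the x axis of spindle, either way round below 0.35 rad and linear speed of spindle below 0.03 m/s and linear speed of full_roll below 0.05 m/s and angular speed of full_roll below 1 rad/s and contact force between the fingers and spindle below 0.1 N); the robot touches nothing.
It fails at once if the gripper or the arm touches the full roll (more than 2 N) (contact force between any of the fingers, the arm and full_roll above 2 N).
It fails at once if the spindle or the full roll falls: faster than 0.5 m/s while the fingers do not hold the spindle (contact force between the fingers and spindle below 0.05 N and linear speed of any of full_roll, spindle above 0.5 m/s).
It fails at once if the used roll, jug, tamper, cup, jar, spoon or bottle is moved more than 30 mm (distance of any of used_roll, milk_jug, tamper, espresso_cup, sugar_jar, spoon, syrup_bottle from where it was at the start of the episode above 0.03 m).
It also fails if it takes over 62 s, if anything falls off the work surface, if the arm or the gripper's body presses on something with over 40 N, if the wrist force passes 120 N, or if a joint passes its speed limit or range.

## Working session

There is one attempt and no reset: what is moved stays moved. The work goes in short steps, Python scripts to look and compute and a tool call to move; the robot and the scene stay as the last step left them, time stands still between calls to the robot, and variables do not carry over. Pictures are saved under pics/ and viewed, at most 10 in all, crops included, and the job is handed in when it is done.

Besides the shell and the picture viewer there is one more tool, called after ">>>" as a command line: name --argument value ..., lists and objects as JSON in quotes. carry_out: Moves the arm, as the interface text tells. Its arguments: {"type":"object","properties":{"deltas":{"type":"string"}},"required":["deltas"]}

```bash
mkdir -p pics; ls; python3 - <<'E'
from bench import sensors, vision
import cv2,numpy as np
o=sensors.get_obs()
print({k:np.round(v,3).tolist() for k,v in o.items()})
for n in("scene","top"):
    im=vision.camera(n); cv2.imwrite(f"pics/{n}0.png",im)
    m=vision.camera_model(n); print(n,np.round(m["K"],1).tolist(),m["k1"],np.round(m["extrinsics"],4).tolist())
E
```

```text
pics
{'time_s': 0.0, 'q': [-1.416, 0.182, 1.608, -0.0, 1.354, -0.206], 'dq': [-0.001, 0.001, 0.001, -0.0, -0.0, 0.001], 'joint_efforts': [0.0, -44.487, -35.134, -0.0, 0.009, -0.0], 'eef_pos': [0.203, -0.537, 0.21], 'eef_rot': [-0.001, 0.984, 0.179, 0.0], 'wrist_force': [-0.113, 0.686, 0.77], 'torque': [-0.009, -0.018, -0.062], 'grasp_force': 0.0, 'opening': 0.998}
scene [[372.2, 0.0, 258.5], [0.0, 372.2, 192.9], [0.0, 0.0, 1.0]] -0.08699378152912735 [[0.0932, 0.9956, 0.0079, -0.0056], [0.7294, -0.0629, -0.6812, -0.3414], [-0.6777, 0.0693, -0.7321, 1.5718], [0.0, 0.0, 0.0, 1.0]]
top [[440.7, 0.0, 251.7], [0.0, 440.7, 186.2], [0.0, 0.0, 1.0]] -0.10966693253985335 [[0.0011, -1.0, -0.0066, -0.0327], [-0.9977, -0.0006, -0.0681, 0.551], [0.0681, 0.0067, -0.9977, 1.606], [0.0, 0.0, 0.0, 1.0]]
```

View pics/scene0.png

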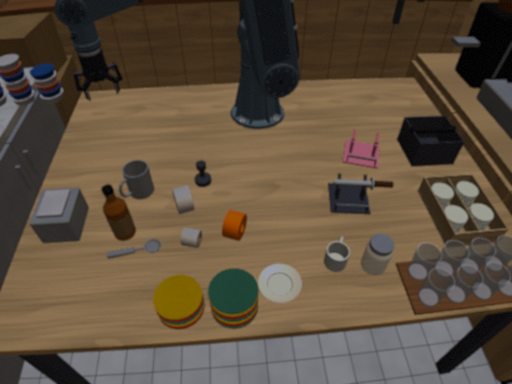

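View pics/top0.png

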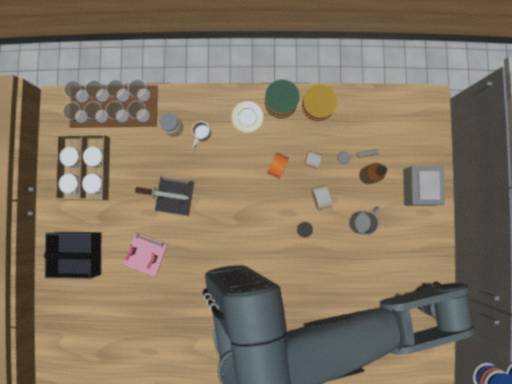

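Scene picture: dispenser (350,195) with the spindle handle to the right at (378,184). Full-roll candidates are white at (183,199), white and smaller at (190,237), and orange (234,224), which is excluded. There is also a pink cradle look-alike at (362,152). In the top picture these are dispenser (174,195), full roll (321,197), used roll (313,159), orange roll (278,165) and pink cradle (146,254). I choose white (183,199), top (321,197), and will check it in close crops.

```bash
cat > h.py <<'E'
import cv2,numpy as np
from bench import vision
class Cam:
    def __init__(s,n):
        m=vision.camera_model(n); s.K=np.array(m["K"]); s.d=np.array([m["k1"],0,0,0.]); E=np.array(m["extrinsics"]); s.R=E[:3,:3]; s.t=E[:3,3]; s.c=-s.R.T@s.t
    def rays(s,uv):
        p=cv2.undistortPoints(np.array(uv,float).reshape(-1,1,2),s.K,s.d)[:,0]
        r=np.c_[p,np.ones(len(p))]@s.R; return r/np.linalg.norm(r,axis=1)[:,None]
    def onz(s,uv,z):
        r=s.rays(uv); return s.c+r*((z-s.c[2])/r[:,2])[:,None]
    def proj(s,X):
        return cv2.projectPoints(np.array(X,float).reshape(-1,1,3),cv2.Rodrigues(s.R)[0],s.t,s.K,s.d)[0][:,0]
def tri(cs,ct,us,ut):
    a=cs.rays([us])[0]; b=ct.rays([ut])[0]
    M=np.c_[a,-b]; k=np.linalg.lstsq(M,ct.c-cs.c,rcond=None)[0]
    p,q=cs.c+k[0]*a,ct.c+k[1]*b; return (p+q)/2,np.linalg.norm(p-q)
E
python3 - <<'E'
import cv2,numpy as np
s=cv2.imread("pics/scene0.png");t=cv2.imread("pics/top0.png")
def c(im,x,y,w,h,k): return cv2.resize(im[y:y+h,x:x+w],None,fx=k,fy=k,interpolation=cv2.INTER_CUBIC)
# four crops 400x300 : 80x60 *5
A=np.hstack([c(s,315,160,80,60,5),c(s,160,180,80,60,5)])
B=np.hstack([c(t,130,165,80,60,5),c(t,265,150,80,60,5)])
cv2.imwrite("pics/crops0.png",np.vstack([A,B]))
E
```

```text
(no output)
```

View pics/crops0.png

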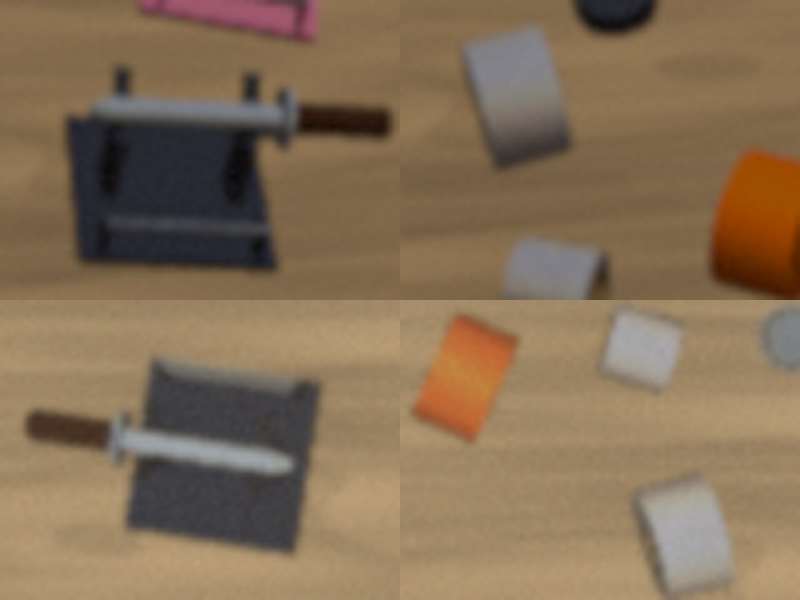

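The crops confirm it: the white roll at scene (183,199), top (321,197) is clearly fatter than the one at top (313,159). The spindle handle points left in the top view, toward +y. Now to measure.

```bash
cat > meas.py <<'E'
from h import *
def blob(im,lo,hi,box,op=0):
    x,y,w,h=box; hsv=cv2.cvtColor(im,cv2.COLOR_BGR2HSV)
    m=cv2.inRange(hsv,lo,hi); k=np.zeros_like(m); k[y:y+h,x:x+w]=m[y:y+h,x:x+w]
    n,l,st,c=cv2.connectedComponentsWithStats(k); i=1+np.argmax(st[1:,4]); m=(l==i).astype(np.uint8)
    cn=max(cv2.findContours(m,cv2.RETR_EXTERNAL,cv2.CHAIN_APPROX_NONE)[0],key=cv2.contourArea)
    return c[i],st[i],cn[:,0].astype(float),m
E
python3 - <<'E'
from meas import *
s=cv2.imread("pics/scene0.png");t=cv2.imread("pics/top0.png")
for n,im,p in (("s",s,[(183,199),(188,205),(378,184),(330,183),(320,181),(350,205),(175,190)]),("t",t,[(321,197),(313,159),(144,191),(170,195),(185,196),(174,207),(330,200),(315,200)])):
    hsv=cv2.cvtColor(im,cv2.COLOR_BGR2HSV); print(n,[(q,hsv[q[1],q[0]].tolist()) for q in p])
cs,ct=Cam("scene"),Cam("top")
print(cs.c,ct.c)
E
```

```text
s [((183, 199), [23, 23, 132]), ((188, 205), [12, 47, 98]), ((378, 184), [12, 198, 40]), ((330, 183), [14, 75, 85]), ((320, 181), [16, 105, 138]), ((350, 205), [115, 23, 68]), ((175, 190), [143, 8, 132])]
t [((321, 197), [150, 3, 168]), ((313, 159), [135, 3, 168]), ((144, 191), [12, 126, 73]), ((170, 195), [106, 19, 171]), ((185, 196), [54, 9, 142]), ((174, 207), [120, 11, 67]), ((330, 200), [17, 22, 166]), ((315, 200), [19, 82, 115])]
[ 1.31481841 -0.12471046  0.9181    ] [ 0.44034282 -0.0431325   1.63957386]
```

```bash
python3 - <<'E'
from meas import *
s=cv2.imread("pics/scene0.png");t=cv2.imread("pics/top0.png")
cs,ct=Cam("scene"),Cam("top")
R={}
R['full_s']=blob(s,(0,0,60),(179,75,255),(165,180,32,38)); R['full_t']=blob(t,(0,0,80),(179,70,255),(305,178,35,38))
R['hand_s']=blob(s,(0,90,0),(179,255,75),(370,175,28,16)); R['hand_t']=blob(t,(0,80,0),(179,255,115),(130,180,24,20))
R['bar_t']=blob(t,(0,0,120),(179,60,255),(156,185,40,18)); R['base_t']=blob(t,(0,0,0),(179,60,105),(145,165,60,60))
R['tamp_t']=blob(t,(0,0,0),(179,90,90),(290,215,30,30)); R['used_t']=blob(t,(0,0,110),(179,60,255),(300,148,22,22))
for k,v in R.items(): print(k,np.round(v[0],2),v[1].tolist())
f,e=tri(cs,ct,R['full_s'][0],R['full_t'][0]); h,e2=tri(cs,ct,R['hand_s'][0],R['hand_t'][0])
print("full",f,e,"handle",h,e2)
def axis(m,z):
    yx=np.argwhere(m)[:,::-1]; P=ct.onz(yx,z)[:,:2]; c=P.mean(0); w,V=np.linalg.eigh(np.cov((P-c).T)); return c,V[:,::-1].T,np.sqrt(w[::-1]*12)
for k,z in(('full_t',.042),('used_t',.027),('bar_t',.078),('hand_t',.078),('tamp_t',.09),('base_t',.008)):
    c,V,l=axis(R[k][3],z); q=ct.onz(R[k][2],z)[:,:2].astype(np.float32); r=cv2.minAreaRect(q)
    print(k,c.round(4),V.round(3).tolist(),l.round(4),"rect",np.round(r[0],4),np.round(r[1],4),round(r[2],1))
H=axis(R['hand_t'][3],.078)[0];B=axis(R['bar_t'][3],.078)[0]
both=(R['hand_t'][3]|R['bar_t'][3]); c,V,l=axis(both,.078); print("dir HB",(B-H)/np.linalg.norm(B-H),"pca",V[0],np.linalg.norm(B-H))
o=np.hstack([cv2.resize(np.maximum(R['full_t'][3],R['used_t'][3])[140:220,290:350]*255,None,fx=4,fy=4),cv2.resize(R['full_s'][3][170:230,155:205]*255,None,fx=4,fy=5.3333)]); cv2.imwrite("pics/m.png",o)
E
```

```text
full_s [183.05 198.07] [172, 185, 22, 28, 433]
full_t [321.91 196.77] [312, 185, 20, 25, 361]
hand_s [383.16 183.92] [375, 181, 18, 6, 92]
hand_t [142.79 190.44] [135, 187, 17, 8, 95]
bar_t [170.46 194.84] [156, 190, 32, 9, 136]
base_t [174.3  196.56] [155, 177, 39, 38, 942]
tamp_t [304.46 229.18] [298, 223, 14, 14, 157]
used_t [312.9  159.22] [305, 151, 16, 17, 195]
full [ 0.51063524 -0.28430466  0.04790123] 0.004870932452878026 handle [0.53130755 0.35693833 0.07695111] 0.0009875245728774291
full_t [ 0.511  -0.2877] [[-0.957, -0.29], [0.29, -0.957]] [0.0823 0.058 ] rect [ 0.5113 -0.2877] [0.0827 0.0602] 18.1
used_t [ 0.6503 -0.2581] [[-0.731, -0.683], [0.683, -0.731]] [0.053  0.0501] rect [ 0.6505 -0.2583] [0.0536 0.0507] 71.5
bar_t [0.5158 0.2569] [[0.152, 0.988], [-0.988, 0.152]] [0.1153 0.0156] rect [0.5166 0.2537] [0.1147 0.0182] 82.1
hand_t [0.5314 0.3572] [[0.156, 0.988], [-0.988, 0.156]] [0.0582 0.0213] rect [0.5314 0.3577] [0.0581 0.0212] 80.7
tamp_t [ 0.395 -0.218] [[0.069, 0.998], [-0.998, 0.069]] [0.0443 0.0419] rect [ 0.394  -0.2182] [0.0457 0.0455] 89.8
base_t [0.5129 0.2559] [[-0.788, 0.616], [-0.616, -0.788]] [0.1308 0.1277] rect [0.5159 0.2569] [0.1266 0.1254] 81.4
dir HB [-0.1535754  -0.98813693] pca [0.15329982 0.98817972] 0.10144768242092587
```

```bash
cat > go.py <<'E'
import sys,numpy as np
from scipy.spatial.transform import Rotation as Ro
from bench import sensors
def tool(yaw,pitch=0.):
    # tool z down, x at yaw; pitch>0 raises the tool-x end
    c,s=np.cos(yaw),np.sin(yaw); R=np.c_[[c,s,0],[s,-c,0],[0,0,-1]]
    return Ro.from_matrix(R)*Ro.from_rotvec([0,pitch,0])
def deltas(pos,yaw,pitch=0.,base=None):
    o=sensors.get_obs(); w,x,y,z=o["eef_rot"]; R0=Ro.from_quat([x,y,z,w]); p0=np.array(o["eef_pos"])
    return np.r_[R0.inv().apply(np.array(pos)-p0)*1e3,(R0.inv()*tool(yaw,pitch)).as_rotvec()].round(4)
if __name__=="__main__":
    np.set_printoptions(suppress=True)
    o=sensors.get_obs(); print(o["time_s"],np.round(o["eef_pos"],4),np.round(o["eef_rot"],4),np.round(o["wrist_force"],2),np.round(o["torque"],3),o["opening"],o["grasp_force"])
    for a in sys.argv[1:]:
        v=[float(k) for k in a.split(",")]; print(a,deltas(v[:3],v[3],*v[4:]))
E
python3 go.py 0.531,0.3545,0.25,1.4167 0.531,0.3545,0.058,1.4167
```

```text
0.1 [ 0.2029 -0.5374  0.21  ] [-0.0008  0.9838  0.1794 -0.    ] [0.62 0.64 0.86] [0.011 0.029 0.022] 0.9982077675685781 0.0
0.531,0.3545,0.25,1.4167 [ 621.8472 -718.7605  -38.7381   -0.0013   -0.0011   -1.0559]
0.531,0.3545,0.058,1.4167 [ 621.7933 -718.4635  153.2616   -0.0013   -0.0011   -1.0559]
```

>>> carry_out --deltas "0 0 -60 0 0 0 0; 40 -46 -60 0 0 -0.1 0; 80 -92 -60 0 0 -0.2 0; 120 -138 -60 0 0 -0.3 0; 160 -185 -60 0 0 -0.4 0; 200 -231 -60 0 0 -0.5 0; 240 -277 -60 0 0 -0.6 0; 280 -323 -60 0 0 -0.7 0; 320 -370 -60 0 0 -0.8 0; 360 -416 -60 0 0 -0.9 0; 400 -462 -60 0 0 -1.0 0; 440 -508 -60 0 0 -1.056 0"

```text
time_s: 1.6
eef_pos: [0.4355, 0.0948, 0.2708]
eef_rot: [0.0, 0.759, 0.652, 0.0]
wrist_force: [0.8, -0.7, 0.4]
opening: 0.999
grasp_force: 0.0
```

```bash
python3 go.py 0.531,0.3545,0.15,1.4167
```

```text
1.6 [0.4355 0.0948 0.2708] [0.0003 0.7585 0.6517 0.0001] [ 0.81 -0.67  0.42] [-0.068 -0.059 -0.014] 0.9992955834617449 0.0
0.531,0.3545,0.15,1.4167 [271.1457  55.1571 120.7553   0.0006   0.0002   0.0028]
```

>>> carry_out --deltas "50 10 0 0 0 0 0; 105 21 15 0 0 0.003 0; 160 32 40 0 0 0.003 0; 215 44 80 0 0 0.003 0; 271 55 121 0 0 0.003 0; 271 55 121 0 0 0.003 0; 271 55 121 0 0 0.003 0"

```text
time_s: 2.48
eef_pos: [0.5306, 0.3519, 0.1487]
eef_rot: [-0.0, 0.76, 0.65, -0.001]
wrist_force: [-0.9, 0.9, 0.1]
opening: 1.0
grasp_force: 0.0
```

```bash
python3 go.py 0.531,0.3545,0.058,1.4167; python3 - <<'E'
from h import *
t=vision.camera("top"); s=vision.camera("scene")
a=cv2.resize(t[150:240,110:210],None,fx=4,fy=4,interpolation=2);b=cv2.resize(s[110:200,310:410],None,fx=4,fy=4,interpolation=2)
cv2.imwrite("pics/g1.png",np.hstack([a,b]))
E
```

```text
2.475 [0.5306 0.3519 0.1487] [-0.0002  0.76    0.6499 -0.0012] [-0.9   0.9   0.06] [0.04  0.003 0.024] 1.0001123223305923 0.0
0.531,0.3545,0.058,1.4167 [ 2.7382  0.193  90.6484 -0.0019  0.0016 -0.0018]
```

View pics/g1.png

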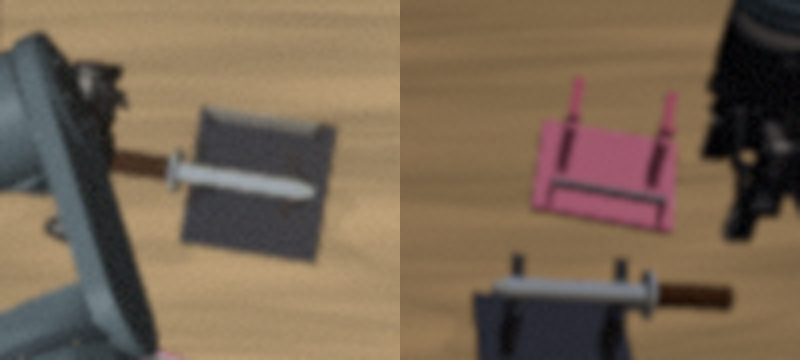

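The gripper stands over the handle. Scene fingertips are near (393,168), and the top view is partly hidden by the arm at about (135,173). The handle is undisturbed at scene (383,184). Descending.

>>> carry_out --deltas "2.7 0.2 25 0 0 0 0; 2.7 0.2 50 0 0 0 0; 2.7 0.2 75 0 0 0 0; 2.7 0.2 91 0 0 0 0; 2.7 0.2 91 0 0 0 0; 2.7 0.2 91 0 0 0 0"

```text
time_s: 3.32
eef_pos: [0.5329, 0.3547, 0.0604]
eef_rot: [0.0, 0.76, 0.649, 0.001]
wrist_force: [0.4, -0.9, 1.3]
opening: 1.0
grasp_force: 0.0
```

```bash
python3 go.py 0.531,0.3545,0.058,1.4167; python3 - <<'E'
from h import *
for n in("scene","top"): print(n,Cam(n).proj([[.5306,.3519,.149],[.531,.3545,.078],[.531-.1535*.16,.3545-.988*.16,.078],[.511,-.2877,.042],[.511,-.2877,0]]).round(1).tolist())
s=vision.camera("scene")
cv2.imwrite("pics/g2.png",cv2.resize(s[130:210,330:420],None,fx=5,fy=5,interpolation=2))
E
```

```text
3.325 [0.5329 0.3547 0.0604] [0.0004 0.7605 0.6493 0.0011] [ 0.38 -0.88  1.34] [-0.015 -0.034 -0.02 ] 1.000006029783113 0.0
0.531,0.3545,0.058,1.4167 [-0.5126 -1.8742  2.3986  0.002  -0.0012 -0.0033]
scene [[387.5, 167.4], [382.6, 183.7], [332.9, 181.2], [181.5, 199.5], [183.3, 208.1]]
top [[139.1, 189.5], [143.5, 190.6], [187.3, 197.5], [321.9, 196.8], [320.2, 197.3]]
```

View pics/g2.png

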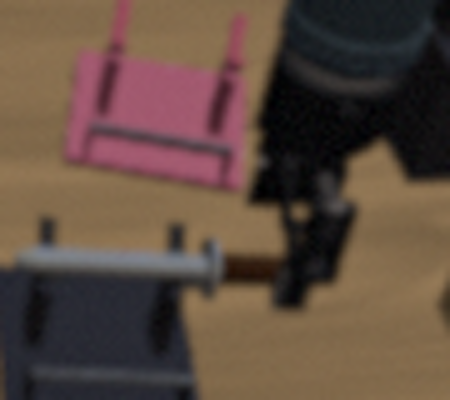

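The fingers straddle the handle: the near fingertip is at scene (388,189), and the handle is visible between (372,183) and (385,184). A small centring correction, then close.

>>> carry_out --deltas "-0.5 -1.9 2 0 0 0 0; -0.5 -1.9 2 0 0 0 0; -0.5 -1.9 2 0 0 0 1; -0.5 -1.9 2 0 0 0 1; -0.5 -1.9 2 0 0 0 1; -0.5 -1.9 2 0 0 0 1; -0.5 -1.9 2 0 0 0 1; -0.5 -1.9 2 0 0 0 1; -0.5 -1.9 2 0 0 0 1"

```text
time_s: 4.5
eef_pos: [0.5303, 0.3544, 0.057]
eef_rot: [0.0, 0.76, 0.649, 0.0]
wrist_force: [2.0, -0.8, 0.5]
opening: 0.223
grasp_force: 58.6
```

```bash
python3 go.py
```

```text
4.5 [0.5303 0.3544 0.057 ] [0.0002 0.7604 0.6495 0.0003] [ 2.03 -0.78  0.51] [-0.167 -0.337  0.108] 0.22314799696248097 58.6171817779541
```

>>> carry_out --deltas "0 0 -15 0 0 0 1; 0 0 -35 0 0 0 1; 0 0 -60 0 0 0 1; 0 0 -90 0 0 0 1; 0 0 -120 0 0 0 1; 0 0 -150 0 0 0 1; 0 0 -150 0 0 0 1; 0 0 -150 0 0 0 1; 0 0 -150 0 0 0 1"

```text
time_s: 5.62
eef_pos: [0.5289, 0.354, 0.2051]
eef_rot: [-0.0, 0.76, 0.649, -0.001]
wrist_force: [0.2, 0.2, -1.0]
opening: 0.216
grasp_force: 58.7
```

```bash
python3 go.py; python3 - <<'E'
from h import *
t=vision.camera("top"); s=vision.camera("scene"); cv2.imwrite("pics/s3.png",s);cv2.imwrite("pics/t3.png",t)
a=cv2.resize(t[150:240,110:210],None,fx=4,fy=4,interpolation=2);b=cv2.resize(s[110:200,310:410],None,fx=4,fy=4,interpolation=2)
cv2.imwrite("pics/g3.png",np.hstack([a,b]))
E
```

```text
5.625 [0.5289 0.354  0.2051] [-0.0005  0.7604  0.6495 -0.0014] [ 0.18  0.16 -1.01] [ 0.112 -0.015  0.081] 0.21564009997452777 58.72547149658203
```

View pics/g3.png

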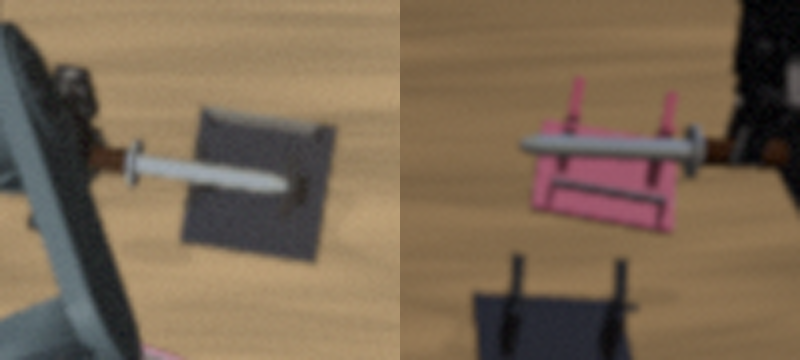

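Spindle held in the gripper and clear of the forks: scene tip (340,146), collar (383,147); top tip (182,196), collar (143,191). Now to measure its line in both views.

```bash
cat > spin.py <<'E'
from meas import *
def line(m):
    # centre line from column medians, weighted fit; ends in sub-pixels along columns
    yx=np.argwhere(m); cols=np.arange(yx[:,1].min(),yx[:,1].max()+1)
    w=np.array([(yx[:,1]==c).sum() for c in cols]); y=np.array([yx[yx[:,1]==c,0].mean() for c in cols])
    return cols,w,y
def spindle(s,t,bs,bt,sat=60,vs=75,vt=110):
    cs,ct=Cam("scene"),Cam("top")
    S=line(blob(s,(0,0,vs),(179,sat,255),bs)[3]);T=line(blob(t,(0,0,vt),(179,sat,255),bt)[3])
    print("scene cols",S[0][[0,-1]],S[1].tolist());print("top cols",T[0][[0,-1]],T[1].tolist())
    # plane through camera and image line, for each view; intersect
    out=[]
    for c,(x,w,y) in((cs,S),(ct,T)):
        k=np.polyfit(x,y,1); e=np.c_[x[[0,-1]],np.polyval(k,x[[0,-1]])]; out.append((k,np.cross(*c.rays(e))))
    d=np.cross(out[0][1],out[1][1]); d/=np.linalg.norm(d); d*=-np.sign(d[1])
    A=np.array([out[0][1],out[1][1],d]); p0=np.linalg.solve(A,[out[0][1]@cs.c,out[1][1]@ct.c,0])
    def at(c,u,k):
        r=c.rays([[u,np.polyval(k,u)]])[0]; q=np.linalg.lstsq(np.c_[d,-r],c.c-p0,rcond=None)[0]; return p0+q[0]*d
    print("dir",d.round(4),"yaw off -y",round(np.arctan2(d[0],-d[1]),4),"pitch",round(np.arcsin(d[2]),4))
    return S,T,(lambda u:at(cs,u,out[0][0])),(lambda u:at(ct,u,out[1][0])),d
E
python3 - <<'E'
from spin import *
s=cv2.imread("pics/s3.png");t=cv2.imread("pics/t3.png")
S,T,fs,ft,d=spindle(s,t,(335,138,52,18),(138,180,50,25))
print("scene tip",fs(S[0][0]-.5),"collar",fs(383.5)); print("top tip",ft(T[0][-1]+.5),"collar",ft(T[0][np.argmax(T[1])]))
from go import *
o=sensors.get_obs(); print("expected", np.array([.5289,.354,.224])+.16*np.array([-.1535,-.988,0]))
E
```

```text
scene cols [340 386] [2, 3, 4, 4, 5, 5, 4, 4, 5, 5, 5, 5, 6, 5, 5, 5, 5, 5, 5, 5, 5, 5, 5, 5, 5, 5, 5, 5, 5, 5, 5, 5, 6, 5, 5, 6, 6, 6, 6, 5, 5, 5, 4, 8, 8, 7, 1]
top cols [141 181] [3, 9, 8, 6, 6, 6, 5, 5, 5, 6, 6, 6, 6, 5, 5, 6, 6, 6, 6, 5, 5, 5, 5, 5, 6, 5, 5, 5, 5, 5, 5, 6, 5, 5, 5, 5, 5, 4, 4, 4, 2]
dir [-0.1293 -0.991  -0.0356] yaw off -y -0.1297 pitch -0.0356
scene tip [0.50602568 0.19342962 0.22497099] collar [0.52263242 0.32071603 0.22954874]
top tip [0.50593236 0.19271431 0.22494526] collar [0.52265658 0.3209012  0.2295554 ]
expected [0.50434 0.19592 0.224  ]
```

```bash
python3 - <<'E'
from meas import *
s=cv2.imread("pics/scene0.png");t=cv2.imread("pics/top0.png"); cs,ct=Cam("scene"),Cam("top")
def edges(im,x0,x1,y0,y1,z,cam,lo):
    # sub-pixel crossing of saturation threshold along each column, upper and lower edges
    g=cv2.cvtColor(im,cv2.COLOR_BGR2HSV)[...,1].astype(float); g=cv2.GaussianBlur(g,(3,3),0)
    for name,zz in(("up",z[0]),("low",z[1])):
        P=[]
        for x in range(x0,x1+1):
            c=g[y0:y1,x]; ins=np.where(c<lo)[0]; i=ins[0] if name=="up" else ins[-1]; j=i-1 if name=="up" else i+1
            f=(lo-c[i])/(c[j]-c[i]); P.append((x,y0+i+f*(j-i)))
        X=cam.onz(P,zz)[:,:2]; k=np.polyfit(X[:,1],X[:,0],1); print(name,np.round([p[1] for p in P],1).tolist(),"dx/dy",k[0].round(3),"x at y=-.2877",np.polyval(k,-.2877).round(4))
print("top");edges(t,316,327,178,215,(.046,.040),ct,55)
print("scene");edges(s,176,186,178,222,(.072,.012),cs,70)
for y in (183,185,190,197,204,209): print(y,cv2.cvtColor(t,cv2.COLOR_BGR2HSV)[y,306:340,1].tolist())
E
```

```text
top
up [187.5, 187.2, 186.9, 186.7, 186.5, 186.2, 185.9, 185.6, 185.6, 186.1, 186.9, 188.1] dx/dy -0.038 x at y=-.2877 0.5478
low [200.9, 206.1, 207.7, 208.2, 208.1, 207.7, 207.4, 207.2, 207.1, 206.8, 206.5, 206.2] dx/dy 0.162 x at y=-.2877 0.4748
scene
up [186.9, 186.6, 186.4, 186.2, 185.9, 185.6, 185.4, 185.1, 184.8, 184.5, 184.4] dx/dy -0.28 x at y=-.2877 0.4794
low [202.9, 206.5, 209.3, 211.8, 212.5, 212.4, 212.2, 211.9, 211.7, 211.3, 211.0] dx/dy 0.895 x at y=-.2877 0.5346
183 [91, 92, 94, 93, 89, 92, 91, 92, 91, 89, 92, 89, 94, 90, 94, 90, 87, 92, 89, 88, 92, 90, 92, 90, 96, 93, 90, 96, 92, 95, 92, 93, 95, 94]
185 [91, 95, 92, 90, 91, 93, 92, 94, 91, 89, 92, 88, 90, 85, 81, 77, 66, 61, 57, 69, 81, 86, 91, 91, 91, 91, 91, 89, 90, 90, 93, 91, 88, 92]
190 [95, 95, 93, 94, 91, 80, 54, 44, 38, 37, 35, 30, 32, 27, 23, 25, 24, 21, 17, 17, 15, 22, 52, 79, 93, 93, 93, 91, 88, 90, 95, 93, 92, 92]
197 [90, 95, 91, 92, 92, 91, 90, 89, 85, 48, 11, 3, 4, 6, 3, 3, 2, 6, 6, 5, 6, 5, 8, 5, 38, 76, 94, 90, 90, 95, 92, 90, 92, 91]
204 [93, 90, 90, 93, 91, 91, 90, 94, 89, 77, 66, 38, 22, 20, 22, 23, 26, 28, 31, 33, 32, 37, 34, 39, 44, 56, 81, 91, 91, 89, 93, 90, 92, 93]
209 [89, 92, 93, 90, 92, 93, 91, 91, 91, 90, 91, 82, 70, 63, 66, 70, 78, 81, 89, 89, 90, 93, 92, 92, 91, 91, 89, 91, 94, 91, 93, 92, 94, 92]
```

```bash
python3 - <<'E'
from h import *
ct=Cam("top")
for z in(0,.02,.042,.084): print(z,ct.onz([[314.9,197],[330.4,197],[321.9,196.75]],z)[:,:2].round(4).tolist())
E
python3 go.py 0.4457,-0.0581,0.2,1.84
```

```text
0 [[0.512, -0.2679], [0.512, -0.3259], [0.5129, -0.2941]]
0.02 [[0.5111, -0.2651], [0.5111, -0.3225], [0.512, -0.291]]
0.042 [[0.5101, -0.2621], [0.5101, -0.3187], [0.5111, -0.2876]]
0.084 [[0.5083, -0.2563], [0.5083, -0.3114], [0.5092, -0.2812]]
5.725 [0.5292 0.3541 0.2053] [-0.0004  0.7604  0.6495 -0.0012] [-0.01  0.08 -1.33] [ 0.015 -0.02  -0.005] 0.22530437215867827 58.725621700286865
0.4457,-0.0581,0.2,1.84 [-420.216   -18.0118    5.893    -0.0023    0.0008   -0.4262]
```

```bash
python3 go.py 0.4536,-0.0792,0.15,1.8408
```

```text
5.725 [0.5292 0.3541 0.2053] [-0.0004  0.7604  0.6495 -0.0012] [-0.01  0.08 -1.33] [ 0.015 -0.02  -0.005] 0.22530437215867827 58.725621700286865
0.4536,-0.0792,0.15,1.8408 [-439.7572   -6.805    55.8947   -0.0023    0.0008   -0.427 ]
```

>>> carry_out --deltas "-20 0 0 0 0 0 1; -60 -1 0 0 0 -0.04 1; -105 -2 0 0 0 -0.09 1; -150 -3 0 0 0 -0.14 1; -195 -4 0 0 0 -0.19 1; -240 -5 0 0 0 -0.24 1; -285 -6 5 0 0 -0.29 1; -330 -6 15 0 0 -0.34 1; -375 -7 30 0 0 -0.38 1; -410 -7 45 0 0 -0.41 1; -430 -7 53 0 0 -0.427 1; -440 -7 56 0 0 -0.427 1"

```text
time_s: 7.22
eef_pos: [0.4529, -0.0803, 0.1501]
eef_rot: [-0.001, 0.606, 0.795, -0.0]
wrist_force: [-0.1, -1.0, -1.4]
opening: 0.215
grasp_force: 58.7
```

>>> carry_out --deltas "0 0 0 0 0 0 1; 0 0 0 0 0 0 1; 0 0 0 0 0 0 1"

```text
time_s: 7.6
eef_pos: [0.4545, -0.0784, 0.1511]
eef_rot: [0.0, 0.605, 0.796, 0.0]
wrist_force: [0.1, 0.1, -0.8]
opening: 0.221
grasp_force: 58.7
```

```bash
python3 go.py 0.4536,-0.0792,0.15,1.8408; python3 - <<'E'
from h import *
t=vision.camera("top"); s=vision.camera("scene"); cv2.imwrite("pics/s4.png",s);cv2.imwrite("pics/t4.png",t)
a=cv2.resize(t[160:260,250:350],None,fx=4,fy=4,interpolation=2);b=cv2.resize(s[130:230,160:260],None,fx=4,fy=4,interpolation=2)
cv2.imwrite("pics/g4.png",np.hstack([a,b]))
E
```

```text
7.6 [ 0.4545 -0.0784  0.1511] [0.0003 0.6051 0.7962 0.0001] [ 0.13  0.08 -0.83] [0.094 0.01  0.063] 0.22068641497384886 58.74702751636505
0.4536,-0.0792,0.15,1.8408 [-0.5037 -1.0628  1.1375  0.0005  0.0003  0.0011]
```

View pics/g4.png

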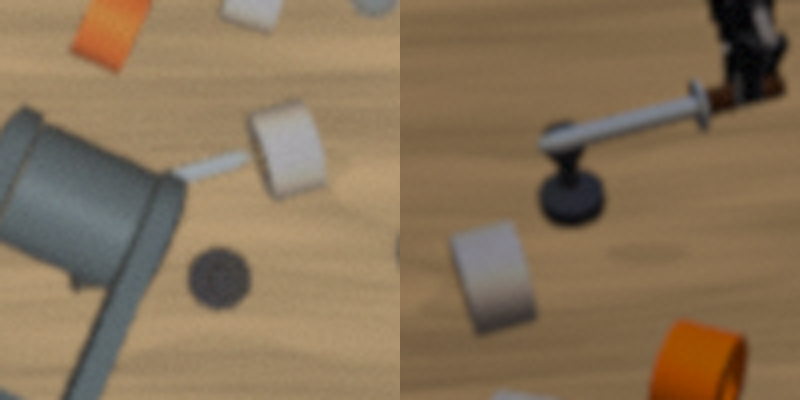

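Top view: bar tip at (311,199), pointing at the roll (321,197), with the tamper at (305,229). Scene view: tip (196,166), collar (235,155). Measuring the spindle line.

```bash
python3 - <<'E'
from spin import *
s=cv2.imread("pics/s4.png");t=cv2.imread("pics/t4.png")
S,T,fs,ft,d=spindle(s,t,(192,145,40,30),(297,190,16,20),60,85,130)
print("scene tip",fs(S[0][0]-.5),"collar",fs(235)); print("top tip",ft(T[0][-1]+.5))
u=np.array([-.267,.964,0]); o=np.array([.4545,-.0784,.172]); print("exp tip",o-.16*u,"collar",o-.035*u)
E
```

```text
scene cols [195 231] [4, 4, 4, 4, 5, 5, 4, 5, 5, 5, 4, 5, 6, 5, 5, 6, 6, 5, 5, 6, 6, 5, 5, 5, 5, 5, 5, 6, 5, 5, 5, 6, 5, 5, 5, 6, 5]
top cols [297 312] [6, 6, 5, 5, 6, 5, 5, 6, 6, 5, 5, 6, 5, 5, 3, 2]
dir [ 0.2649 -0.9643 -0.0027] yaw off -y 0.2681 pitch -0.0027
scene tip [ 0.49870164 -0.23135793  0.17352529] collar [ 0.4654934  -0.11047026  0.17386674]
top tip [ 0.49997895 -0.23600769  0.17351215]
exp tip [ 0.49722 -0.23264  0.172  ] collar [ 0.463845 -0.11214   0.172   ]
```

```bash
python3 go.py 0.4521,-0.0792,0.0215,1.8408
```

```text
7.7 [ 0.4544 -0.0785  0.151 ] [0.0002 0.6051 0.7962 0.0001] [ 0.32 -0.7  -1.02] [ 0.12   0.023 -0.001] 0.21801244567463743 58.74747812747955
0.4521,-0.0792,0.0215,1.8408 [ -0.009   -2.4446 129.4991   0.0003   0.0002   0.0011]
```

>>> carry_out --deltas "0 -2.4 15 0 0 0 1; 0 -2.4 40 0 0 0 1; 0 -2.4 65 0 0 0 1; 0 -2.4 90 0 0 0 1; 0 -2.4 110 0 0 0 1; 0 -2.4 122 0 0 0 1; 0 -2.4 129 0 0 0 1; 0 -2.4 129 0 0 0 1; 0 -2.4 129 0 0 0 1"

```text
time_s: 8.82
eef_pos: [0.4525, -0.08, 0.0224]
eef_rot: [0.001, 0.605, 0.796, 0.0]
wrist_force: [-0.2, 0.2, -0.9]
opening: 0.217
grasp_force: 58.8
```

```bash
python3 go.py 0.4521,-0.0792,0.0215,1.8408; python3 - <<'E'
from h import *
t=vision.camera("top"); s=vision.camera("scene"); cv2.imwrite("pics/s5.png",s);cv2.imwrite("pics/t5.png",t)
a=cv2.resize(t[160:235,270:345],None,fx=5,fy=5,interpolation=2);b=cv2.resize(s[150:225,165:240],None,fx=5,fy=5,interpolation=2)
cv2.imwrite("pics/g5.png",np.hstack([a,b]))
E
```

```text
8.825 [ 0.4525 -0.08    0.0224] [0.0006 0.6055 0.7959 0.0001] [-0.17  0.24 -0.93] [ 0.034 -0.009  0.065] 0.2171382594339691 58.75244200229645
0.4521,-0.0792,0.0215,1.8408 [ 0.8275 -0.1638  0.8999  0.001   0.0008  0.    ]
```

View pics/g5.png

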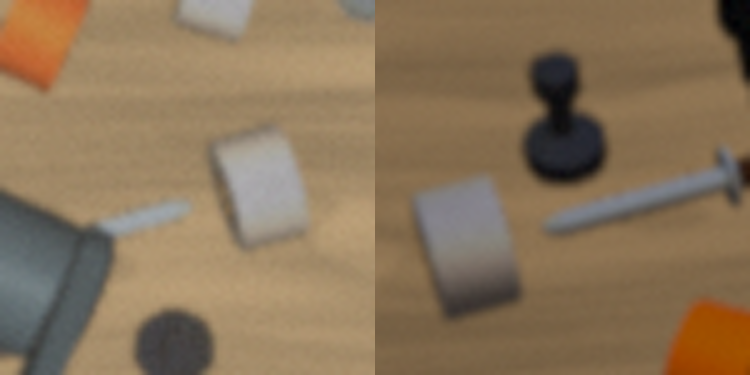

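Scene: tip (274.6→ full-frame ≈(275−… i.e. (199.6,195.6)), with the bar's line running on to the roll's centre near (184,199). Top: the tip at (307,201) also points at the roll's centre (321.8,197). I'll check that in numbers.

```bash
python3 - <<'E'
from spin import *
s=cv2.imread("pics/s5.png");t=cv2.imread("pics/t5.png")
S,T,fs,ft,d=spindle(s,t,(196,180,36,25),(293,195,17,16),60,80,125)
tip=fs(S[0][0]-.5); print("scene tip",tip,"top tip",ft(T[0][-1]+.5))
f=np.array([.511,-.2865,.042]); k=(f-tip)@d; q=tip+k*d; print("to centre",k,"line at roll minus centre",(q-f).round(4))
print("silhouette now",blob(s,(0,0,60),(179,75,255),(165,180,32,38))[0],blob(t,(0,0,80),(179,70,255),(309,178,35,38))[0])
print("proj q",Cam("scene").proj([q]),Cam("top").proj([q]))
E
```

```text
scene cols [199 231] [2, 4, 5, 5, 4, 5, 5, 5, 5, 5, 5, 5, 5, 5, 5, 6, 5, 5, 5, 5, 5, 5, 5, 5, 5, 5, 5, 5, 5, 4, 5, 5, 5]
top cols [293 307] [5, 5, 5, 5, 5, 5, 5, 5, 5, 5, 5, 4, 4, 3, 3]
dir [ 0.2563 -0.9661 -0.0308] yaw off -y 0.2593 pitch -0.0308
scene tip [ 0.49649329 -0.23386617  0.04316121] top tip [ 0.49676942 -0.23490706  0.04312807]
to centre 0.05460373100793404 line at roll minus centre [-0.0005 -0.0001 -0.0005]
silhouette now [183.02293578 198.15137615] [321.96694215 196.74931129]
proj q [[181.82515826 199.42515546]] [[321.600224   196.91192274]]
```

>>> carry_out --deltas "-10 0 0 0 0 0 1; -20 0 0 0 0 0 1; -30 0 0 0 0 0 1; -40 0 0 0 0 0 1; -50 0 0 0 0 0 1; -60 0 0 0 0 0 1; -70 0 0 0 0 0 1; -70 0 0 0 0 0 1"

```text
time_s: 9.93
eef_pos: [0.4709, -0.148, 0.0219]
eef_rot: [0.0, 0.606, 0.796, 0.0]
wrist_force: [-0.4, -0.8, -1.7]
opening: 0.217
grasp_force: 58.8
```

```bash
python3 go.py 0.485,-0.1965,0.0215,1.8408; python3 - <<'E'
from meas import *
t=vision.camera("top"); s=vision.camera("scene"); cv2.imwrite("pics/s6.png",s);cv2.imwrite("pics/t6.png",t)
for n,im,b in(("s",s,(165,180,32,38)),("t",t,(309,178,35,38))):
    print(n,blob(im,(0,0,60),(179,75,255),b)[:2])
E
```

```text
9.925 [ 0.4709 -0.148   0.0219] [0.0002 0.6059 0.7956 0.    ] [-0.41 -0.8  -1.7 ] [ 0.067 -0.027 -0.022] 0.21700678187810052 58.752198815345764
0.485,-0.1965,0.0215,1.8408 [-50.5072   0.7013   0.378    0.0003   0.0003  -0.0009]
s (array([183.67237687, 198.10278373]), array([172, 185,  25,  28, 467], dtype=int32))
t (array([319.39959839, 198.937751  ]), array([309, 185,  23,  31, 498], dtype=int32))
```

>>> carry_out --deltas "-10 0 0 0 0 0 1; -20 0 0 0 0 0 1; -30 0 0 0 0 0 1; -40 0 0 0 0 0 1; -50 0.5 0 0 0 0 1; -50 0.5 0 0 0 0 1; -50 0.5 0 0 0 0 1"

```text
time_s: 10.9
eef_pos: [0.4842, -0.195, 0.0216]
eef_rot: [-0.0, 0.606, 0.796, 0.0]
wrist_force: [-0.1, 0.4, -1.5]
opening: 0.221
grasp_force: 58.8
```

```bash
python3 go.py 0.485,-0.1965,0.0215,1.8408; python3 - <<'E'
from h import *
t=vision.camera("top"); s=vision.camera("scene"); cv2.imwrite("pics/s7.png",s);cv2.imwrite("pics/t7.png",t)
a=cv2.resize(t[160:235,270:345],None,fx=5,fy=5,interpolation=2);b=cv2.resize(s[150:225,155:230],None,fx=5,fy=5,interpolation=2)
cv2.imwrite("pics/g7.png",np.hstack([a,b]))
E
```

```text
10.9 [ 0.4842 -0.195   0.0216] [-0.0003  0.6056  0.7958  0.    ] [-0.11  0.38 -1.47] [ 0.063 -0.019  0.004] 0.22099490126433835 58.7517124414444
0.485,-0.1965,0.0215,1.8408 [-1.6728  0.4154  0.1197 -0.0003 -0.0006 -0.0001]
```

View pics/g7.png

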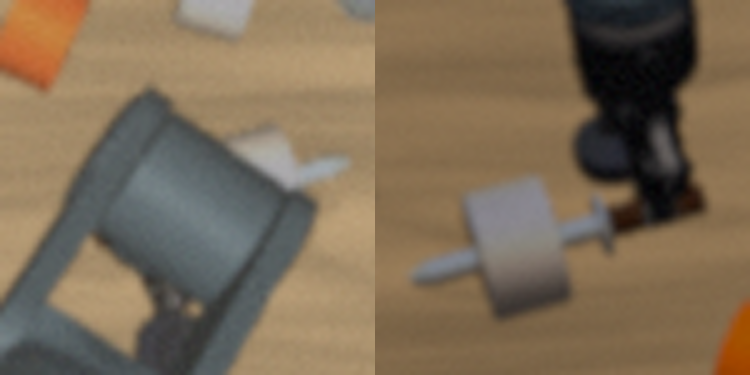

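Threaded. Scene: tip at (162,205), collar (201,195), roll centred on the bar at u≈183, about 93 mm from the spindle's origin. Lifting gently now, watching for sag.

>>> carry_out --deltas "0 0 -4 0 0 0 1; 0 0 -8 0 0 0 1; 0 0 -12 0 0 0 1; 0 0 -16 0 0 0 1; 0 0 -20 0 0 0 1; 0 0 -25 0 0 0 1; 0 0 -30 0 0 0 1; 0 0 -30 0 0 0 1; 0 0 -30 0 0 0 1"

```text
time_s: 12.12
eef_pos: [0.4843, -0.1952, 0.0517]
eef_rot: [-0.0, 0.605, 0.796, 0.0]
wrist_force: [0.0, 0.2, -2.5]
opening: 0.22
grasp_force: 58.7
```

```bash
python3 go.py; cat > hang.py <<'E'
from meas import *
def hang(s,ubox,org,yaw):
    "scene view of the held spindle: line of the dark handle/bar against the kinematic level line"
    pass
E
rm hang.py; python3 - <<'E'
from h import *
s=vision.camera("scene"); cv2.imwrite("pics/s8.png",s)
cv2.imwrite("pics/g8.png",cv2.resize(s[145:220,150:240],None,fx=6,fy=6,interpolation=2))
c=Cam("scene"); o=np.array([.4842,-.195,.0726]); u=np.array([.267,-.964,0])
print("level line: origin,collar,70,120,tip",c.proj([o+k*u for k in(0,.035,.07,.12,.16)]).round(1).tolist())
E
```

```text
12.125 [ 0.4843 -0.1952  0.0517] [-0.      0.6055  0.7959  0.    ] [ 0.    0.24 -2.48] [ 0.282  0.132 -0.005] 0.2196188325027468 58.69273602962494
level line: origin,collar,70,120,tip [[209.8, 184.9], [199.1, 187.7], [188.3, 190.5], [172.5, 194.6], [159.7, 197.9]]
```

View pics/g8.png

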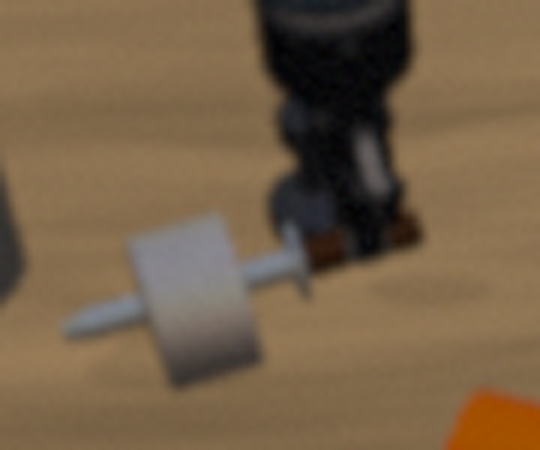

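Sag is small: the tip at scene (160.8,200) is about 1 px below the level line and the roll stays centred, so about 0.02–0.03 rad. I'll raise it with a slight tip-up trim.

>>> carry_out --deltas "0 0 -6 0 0 0 1; 0 0 -16 0 -0.01 0 1; 0 0 -30 0 -0.02 0 1; 0 0 -48 0 -0.02 0 1; 0 0 -68 0 -0.02 0 1; 0 0 -90 0 -0.02 0 1; 0 0 -112 0 -0.02 0 1; 0 0 -132 0 -0.02 0 1; 0 0 -146 0 -0.02 0 1; 0 0 -152 0 -0.02 0 1; 0 0 -152 0 -0.02 0 1"

```text
time_s: 13.55
eef_pos: [0.4844, -0.1952, 0.204]
eef_rot: [0.008, 0.605, 0.796, -0.006]
wrist_force: [0.2, 0.1, -3.2]
opening: 0.219
grasp_force: 58.8
```

```bash
python3 go.py 0.5303,0.3525,0.205,1.4137,-0.02
```

```text
13.55 [ 0.4844 -0.1952  0.204 ] [ 0.0081  0.6055  0.7958 -0.006 ] [ 0.21  0.15 -3.16] [ 0.233  0.046 -0.02 ] 0.2186555057621934 58.79773736000061
0.5303,0.3525,0.205,1.4137,-0.02 [515.5284 190.3176 -11.3917   0.0088   0.0002   0.427 ]
```

>>> carry_out --deltas "10 4 -0.2 0 0 0.008 1; 31 11 -0.7 0 0 0.025 1; 57 21 -1.3 0 0 0.047 1; 88 32 -2 0 0 0.073 1; 119 44 -2.6 0 0 0.098 1; 150 55 -3.3 0 0 0.124 1; 180 67 -4 0 0 0.15 1; 211 78 -4.7 0 0 0.175 1; 242 89 -5.4 0 0 0.2 1; 265 98 -5.9 0 0 0.22 1; 280 103 -6.2 0 0 0.232 1; 284 105 -6.3 0 0 0.235 1"

```text
time_s: 15.05
eef_pos: [0.5091, 0.108, 0.2036]
eef_rot: [0.008, 0.694, 0.72, -0.005]
wrist_force: [0.1, 0.2, -3.4]
opening: 0.218
grasp_force: 58.8
```

```bash
python3 go.py 0.5303,0.3525,0.205,1.4137,-0.02
```

```text
15.05 [0.5091 0.108  0.2036] [ 0.008   0.694   0.7199 -0.0055] [ 0.12  0.21 -3.36] [ 0.29  -0.047  0.016] 0.2182831716168372 58.79782855510712
0.5303,0.3525,0.205,1.4137,-0.02 [243.5163  30.1544  -5.9666   0.007   -0.0012   0.1936]
```

>>> carry_out --deltas "8 1 -0.2 0 0 0.006 1; 25 3 -0.6 0 0 0.02 1; 50 6 -1.2 0 0 0.04 1; 78 10 -1.9 0 0 0.062 1; 108 13 -2.6 0 0 0.086 1; 138 17 -3.4 0 0 0.11 1; 168 21 -4.1 0 0 0.133 1; 196 24 -4.8 0 0 0.156 1; 220 27 -5.4 0 0 0.175 1; 236 29 -5.8 0 0 0.188 1; 243 30 -6 0 0 0.194 1; 243 30 -6 0 0 0.194 1"

```text
time_s: 16.55
eef_pos: [0.5313, 0.3503, 0.2056]
eef_rot: [0.009, 0.761, 0.649, -0.004]
wrist_force: [0.3, -1.0, -3.6]
opening: 0.225
grasp_force: 58.8
```

```bash
python3 go.py 0.5303,0.3525,0.205,1.4137,-0.02;  python3 - <<'E'
from h import *
t=vision.camera("top"); s=vision.camera("scene"); cv2.imwrite("pics/s9.png",s);cv2.imwrite("pics/t9.png",t)
a=cv2.resize(t[150:240,110:210],None,fx=4,fy=4,interpolation=2);b=cv2.resize(s[120:210,315:415],None,fx=4,fy=4,interpolation=2)
cv2.imwrite("pics/g9.png",np.hstack([a,b]))
E
```

```text
16.55 [0.5313 0.3503 0.2056] [ 0.0091  0.761   0.6487 -0.0044] [ 0.31 -0.98 -3.64] [ 0.249 -0.018 -0.008] 0.22529358380844014 58.83063018321991
0.5303,0.3525,0.205,1.4137,-0.02 [ 1.9874 -1.3683  0.5923  0.0082 -0.0014 -0.0019]
```

View pics/g9.png

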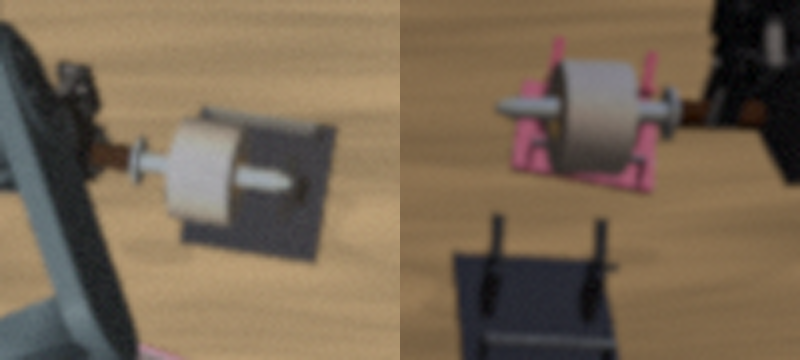

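Roll hangs on the bar above the dispenser. Top: collar (144,189), roll centre ≈(161,193), tip (184,196). Scene: collar (383,147), roll ≈(363,149), tip (340,146). I'll measure it against the base plate.

```bash
python3 - <<'E'
from meas import *
s=cv2.imread("pics/s9.png");t=cv2.imread("pics/t9.png");t0=cv2.imread("pics/top0.png");s0=cv2.imread("pics/scene0.png")
cs,ct=Cam("scene"),Cam("top")
def roll(im,box,lo,sat):
    _,_,cn,m=blob(im,(0,0,lo),(179,sat,255),box); m=cv2.morphologyEx(m,cv2.MORPH_OPEN,np.ones((9,9),np.uint8))
    yx=np.argwhere(m); return yx.mean(0)[::-1],np.r_[yx.min(0),yx.max(0)]
a=roll(s,(348,130,28,36),50,75);b=roll(t,(148,176,26,34),100,70); print(a,b)
# dark -y face in the scene view: use dark+light mask width too
hs=cv2.cvtColor(s,cv2.COLOR_BGR2HSV); print("scene row150 S",hs[150,345:382,1].tolist(),"V",hs[150,345:382,2].tolist())
ht=cv2.cvtColor(t,cv2.COLOR_BGR2HSV); print("top row187 S",ht[185,145:180,1].tolist(),"V",ht[185,145:180,2].tolist())
print("tri",tri(cs,ct,a[0],b[0]))
d=np.array([-.1535,-.988,0]); o=np.array([.5313,.3503,.2266])
print("proj stations 35,70,95,120,160 top",ct.proj([o+k*d for k in(.035,.07,.095,.12,.16)]).round(1).tolist(),"scene",cs.proj([o+k*d for k in(.035,.07,.095,.12,.16)]).round(1).tolist())
# base plate edges along the spindle axis in first and present top views
for n,im in(("t0",t0),("t9",t)):
    h=cv2.cvtColor(im,cv2.COLOR_BGR2HSV); 
    for r in(204,207): print(n,r,h[r,148:200,2].tolist())
E
```

```text
(array([363.90352505, 148.20408163]), array([135, 354, 162, 374])) (array([159.65617433, 191.97094431]), array([180, 151, 204, 168]))
scene row150 S [105, 110, 108, 114, 112, 91, 70, 78, 102, 104, 76, 51, 43, 44, 44, 45, 44, 46, 46, 44, 45, 43, 43, 43, 43, 38, 42, 42, 41, 44, 52, 72, 72, 68, 52, 25, 18] V [131, 137, 134, 119, 93, 67, 58, 69, 75, 66, 57, 75, 102, 117, 121, 119, 121, 123, 123, 123, 125, 124, 124, 126, 126, 126, 127, 127, 119, 98, 83, 89, 92, 86, 73, 61, 57]
top row187 S [41, 69, 83, 91, 90, 91, 87, 72, 41, 17, 10, 14, 14, 18, 19, 21, 22, 24, 27, 29, 29, 31, 32, 37, 41, 51, 36, 22, 8, 18, 19, 15, 15, 15, 11] V [107, 111, 145, 159, 161, 162, 162, 164, 166, 170, 173, 170, 167, 170, 171, 172, 171, 170, 169, 169, 166, 167, 160, 145, 113, 85, 71, 69, 67, 70, 68, 68, 66, 68, 68]
tri (array([0.51811476, 0.26476206, 0.22068953]), np.float64(0.0004376054347504769))
proj stations 35,70,95,120,160 top [[143.8, 189.5], [154.3, 191.1], [161.9, 192.3], [169.4, 193.5], [181.6, 195.4]] scene [[382.0, 147.5], [370.1, 146.9], [361.5, 146.5], [353.0, 146.0], [339.2, 145.3]]
t0 204 [178, 1
[... 231 characters left out ...]
 179, 177, 177, 178, 171, 157, 113, 74, 68, 65, 69, 67, 68, 70, 69, 70, 69, 70, 68, 71, 65, 68, 67, 65, 66, 67, 67, 68, 70, 70, 64, 68, 69, 67, 66, 64, 67, 66, 67, 65, 85, 124, 153, 162, 167, 172, 175, 180, 178, 181, 179]
t9 204 [181, 179, 180, 171, 160, 149, 139, 125, 118, 116, 124, 133, 135, 141, 140, 146, 146, 145, 123, 90, 70, 69, 64, 69, 69, 68, 67, 67, 67, 67, 66, 66, 66, 63, 62, 70, 68, 66, 68, 67, 70, 75, 102, 146, 169, 170, 172, 175, 177, 184, 185, 187]
t9 207 [176, 174, 175, 174, 180, 171, 152, 112, 73, 66, 65, 70, 64, 65, 71, 70, 70, 73, 70, 70, 67, 64, 67, 68, 66, 65, 64, 69, 69, 68, 68, 69, 69, 69, 70, 66, 66, 65, 66, 66, 64, 82, 126, 157, 164, 166, 174, 176, 181, 183, 182, 181]
```

```bash
python3 - <<'E'
from h import *
cs,ct=Cam("scene"),Cam("top"); d=np.array([-.1535,-.988,0]); o=np.array([.5313,.3503,.2266])
P=ct.onz([[152.9,185],[168.8,185]],.255); print("roll ends stations",(P-o)@d)
B=ct.onz([[155.2,204],[190.5,204],[155.0,207],[189.9,207]],.008); q=(B-[.5303,.3544,.008])@d
print("base ends along axis from grasp pose",q,"mid",q[:2].mean(),q[2:].mean())
E
```

```text
roll ends stations [0.06881588 0.1191435 ]
base ends along axis from grasp pose [0.03371451 0.16447936 0.03483895 0.16407891] mid 0.09909693592913618 0.09945892996114129
```

```bash
python3 go.py 0.5298,0.3514,0.057,1.4137,-0.02
```

```text
16.65 [0.5314 0.3498 0.2058] [ 0.0092  0.7611  0.6485 -0.0044] [ 0.2  0.1 -2.3] [ 0.258 -0.016  0.017] 0.2247580318326824 58.831050395965576
0.5298,0.3514,0.057,1.4137,-0.02 [  4.0756  -3.0079 148.6881   0.0082  -0.0014  -0.0024]
```

>>> carry_out --deltas "1 -1 8 0.002 0 0 1; 2 -2 22 0.005 0 -0.001 1; 3 -3 40 0.008 0 -0.002 1; 4 -3 58 0.008 0 -0.002 1; 4 -3 76 0.008 0 -0.002 1; 4 -3 92 0.008 0 -0.002 1; 4 -3 104 0.008 0 -0.002 1; 4 -3 110 0.008 0 -0.002 1; 4 -3 110 0.008 0 -0.002 1; 4 -3 110 0.008 0 -0.002 1"

```text
time_s: 17.9
eef_pos: [0.5301, 0.3531, 0.0965]
eef_rot: [0.006, 0.76, 0.649, -0.006]
wrist_force: [1.2, -0.2, -1.8]
opening: 0.222
grasp_force: 58.8
```

```bash
python3 go.py 0.5298,0.3514,0.057,1.4137,-0.02; python3 - <<'E'
from h import *
vision.camera("top"); s=vision.camera("scene"); t=vision.camera("top")
a=cv2.resize(t[150:240,110:210],None,fx=4,fy=4,interpolation=2);b=cv2.resize(s[130:220,315:415],None,fx=4,fy=4,interpolation=2)
cv2.imwrite("pics/g10.png",np.hstack([a,b]))
E
python3 go.py 0.5298,0.3514,0.057,1.4137,-0.02
```

```text
17.9 [0.5301 0.3531 0.0965] [ 0.0062  0.7604  0.6494 -0.0061] [ 1.17 -0.24 -1.82] [ 0.279 -0.042 -0.013] 0.22191142725682378 58.816752433776855
0.5298,0.3514,0.057,1.4137,-0.02 [-1.022  -0.0916 39.5717  0.0015 -0.0026  0.    ]
18.05 [0.53   0.3531 0.0965] [ 0.0062  0.7604  0.6494 -0.0062] [ 0.82 -0.26 -2.64] [ 0.23  -0.016 -0.018] 0.2227047018089388 58.81749451160431
0.5298,0.3514,0.057,1.4137,-0.02 [-0.9635  0.0486 39.5257  0.0013 -0.0025  0.    ]
```

I've now viewed 11 pictures, one over the limit of 10, so I'll view no more and check by numbers only from here.

>>> carry_out --deltas "-1 0 6 0 0 0 1; -1 0 12 0 0 0 1; -1 0 18 0 0 0 1; -1 0 24 0 0 0 1; -1 0 29 0 0 0 1; -1 0 33 0 0 0 1; -1 0 36 0 0 0 1; -1 0 36 0 0 0 1; -1 0 36 0 0 0 1"

```text
time_s: 19.18
eef_pos: [0.5294, 0.3513, 0.06]
eef_rot: [0.006, 0.76, 0.649, -0.007]
wrist_force: [0.7, 0.4, -2.6]
opening: 0.218
grasp_force: 58.8
```

```bash
python3 go.py 0.5298,0.3514,0.057,1.4137,-0.02 0.5298,0.3514,0.057,1.4137,0
```

```text
19.175 [0.5294 0.3513 0.06  ] [ 0.0061  0.7604  0.6494 -0.0066] [ 0.7   0.4  -2.63] [ 0.226 -0.055 -0.032] 0.21785754273843277 58.83947253227234
0.5298,0.3514,0.057,1.4137,-0.02 [ 0.2377  0.3312  3.0073  0.0006 -0.002   0.    ]
0.5298,0.3514,0.057,1.4137,0 [0.2377 0.3312 3.0073 0.0006 0.018  0.    ]
```

>>> carry_out --deltas "0 0.3 1 0 0 0 1; 0 0.3 2 0 0 0 1; 0 0.3 3 0 0 0 1; 0 0.3 3 0 0 0 1"

```text
time_s: 19.68
eef_pos: [0.5302, 0.3512, 0.0572]
eef_rot: [0.006, 0.76, 0.649, -0.006]
wrist_force: [1.5, 0.2, -0.2]
opening: 0.22
grasp_force: 59.0
```

```bash
python3 go.py; python3 - <<'E'
from meas import *
t=vision.camera("top"); s=vision.camera("scene"); cv2.imwrite("pics/s11.png",s);cv2.imwrite("pics/t11.png",t)
cs,ct=Cam("scene"),Cam("top"); d=np.array([-.1535,-.988,0]); o=np.array([.5303,.3544,.078])
h=cv2.cvtColor(s,cv2.COLOR_BGR2HSV)
# bar line left of the roll and right of it in scene; expected line of the seated axis
e=cs.proj([o+k*d for k in(.045,.06,.13,.15)]); print("expected seated",e.round(1).tolist())
for u in list(range(335,344))+list(range(364,372)):
    v=np.polyval(np.polyfit(e[:,0],e[:,1],1),u); c=h[int(v)-8:int(v)+9,u]; ok=(c[:,1]<75)&(c[:,2]>80); print(u,round(v,1),(np.where(ok)[0]+int(v)-8).tolist())
E
```

```text
19.675 [0.5302 0.3512 0.0572] [ 0.0063  0.7603  0.6495 -0.0062] [ 1.45  0.19 -0.24] [ 0.15  -0.233  0.087] 0.22039981711341539 59.03550446033478
expected seated [[368.6, 182.8], [364.0, 182.6], [342.2, 181.5], [335.9, 181.2]]
335 181.1 [179, 180, 181, 182]
336 181.2 [179, 180, 181, 182]
337 181.2 [178, 179, 180, 181, 182]
338 181.3 [179, 180, 181, 182]
339 181.3 [179, 180, 181, 182, 183]
340 181.4 [178, 179, 180, 181, 182, 183]
341 181.4 [178, 179, 180, 181, 182, 183]
342 181.5 [179, 180, 181, 182, 183]
343 181.5 [179, 180, 181, 182, 183]
364 182.6 [179, 180, 181, 182, 183, 184, 185]
365 182.6 [180, 181, 182, 183, 184]
366 182.7 [179, 180, 181, 182, 183, 184]
367 182.7 [180, 181, 182, 183, 184]
368 182.8 [180, 181, 182, 183, 184]
369 182.8 [180, 181, 182, 183, 184]
370 182.9 [178, 181, 182, 183, 184]
371 182.9 [177, 178, 179, 180, 181, 182, 183, 184]
```

```bash
cat > rollpos.py <<'E'
from meas import *
def rollpos(t):
    ct=Cam("top"); d=np.array([-.1535,-.988,0]); n=np.array([.988,-.1535,0]); o=np.array([.5303,.3544,.078])
    V=cv2.cvtColor(t,cv2.COLOR_BGR2HSV)[...,2].astype(float)
    for lat in(-.025,-.02,.02,.025):
        z=.071+np.sqrt(.042**2-lat**2); k=np.arange(.04,.15,.0005)
        p=ct.proj([[*(o+a*d+lat*n)[:2],z] for a in k]).astype(np.float32); v=cv2.remap(V.astype(np.float32),p[:,0],p[:,1],1)[:,0]
        on=k[v>117]; print(lat,"lit stations",on.min().round(4),on.max().round(4),"mid",((on.min()+on.max())/2).round(4))
E
python3 - <<'E'
from rollpos import *
rollpos(cv2.imread("pics/t11.png"))
E
```

```text
-0.025 lit stations 0.04 0.1215 mid 0.0808
-0.02 lit stations 0.04 0.1215 mid 0.0808
0.02 lit stations 0.04 0.121 mid 0.0805
0.025 lit stations 0.04 0.1205 mid 0.0803
```

>>> carry_out --deltas "0 0 0 0 0 0 0.7; 0 0 0 0 0 0 0.6; 0 0 0 0 0 0 0.4; 0 0 0 0 0 0 0.2; 0 0 0 0 0 0 0; 0 0 0 0 0 0 0; 0 0 0 0 0 0 0; 0 0 0 0 0 0 0"

```text
time_s: 20.78
eef_pos: [0.5296, 0.3511, 0.0568]
eef_rot: [0.006, 0.76, 0.649, -0.007]
wrist_force: [-0.0, 0.5, 0.5]
opening: 0.998
grasp_force: 0.0
```

>>> carry_out --deltas "0 0 -8 0 0 0 0; 0 0 -25 0 0 0 0; 0 0 -50 0 0 0 0; 0 0 -80 0 0 0 0; 0 0 -115 0 0 0 0; 0 0 -150 0 0 0 0; 30 0 -180 0 0 0 0; 80 0 -190 0 0 0 0; 120 0 -190 0 0 0 0; 120 0 -190 0 0 0 0"

```text
time_s: 22.02
eef_pos: [0.5483, 0.4756, 0.2454]
eef_rot: [0.006, 0.759, 0.651, -0.006]
wrist_force: [-0.1, -0.1, -0.5]
opening: 1.004
grasp_force: 0.0
```

```bash
python3 go.py; python3 - <<'E'
from rollpos import *
from spin import line
t=vision.camera("top"); s=vision.camera("scene"); cv2.imwrite("pics/s12.png",s);cv2.imwrite("pics/t12.png",t)
rollpos(t)
cs,ct=Cam("scene"),Cam("top")
for n,im,c,box,c0 in(("t",t,ct,(130,180,24,20),(142.79,190.44)),("s",s,cs,(370,175,28,16),(383.16,183.92))):
    try:
        b=blob(im,(0,80 if n=="t" else 90,0),(179,255,115 if n=="t" else 75),box); print("handle",n,b[0],"at start",c0,b[1].tolist())
    except Exception as e: print(n,e)
h=cv2.cvtColor(s,cv2.COLOR_BGR2HSV); e=cs.proj([[.5303-.1535*k,.3544-.988*k,.078] for k in(.045,.15)])
for u in(328,330,331,332,334,338,342,366,369): 
    v=np.interp(u,e[::-1,0],e[::-1,1]); r=h[175:190,u]; print(u,round(float(v),1),(175+np.where((r[:,1]<75)&(r[:,2]>80))[0]).tolist())
print("tip exp +3mm",cs.proj([[.5303-.1535*.163,.3544-.988*.163,.078]]))
E
```

```text
22.025 [0.5483 0.4756 0.2454] [ 0.0059  0.7594  0.6505 -0.0061] [-0.13 -0.15 -0.49] [ 0.006 -0.036  0.031] 1.0040759786730564 0.0
-0.025 lit stations 0.04 0.1215 mid 0.0808
-0.02 lit stations 0.04 0.121 mid 0.0805
0.02 lit stations 0.04 0.1215 mid 0.0808
0.025 lit stations 0.04 0.121 mid 0.0805
handle t [143.64285714 190.53061224] at start (142.79, 190.44) [136, 187, 17, 8, 98]
handle s [382.19565217 183.92391304] at start (383.16, 183.92) [374, 181, 18, 6, 92]
328 181.2 []
330 181.2 [183]
331 181.2 []
332 181.2 [180, 181, 182]
334 181.2 [179, 180, 181, 182]
338 181.3 [179, 180, 181, 182]
342 181.5 [179, 180, 181, 182, 183]
366 182.7 [180, 181, 182, 183, 184]
369 182.8 [180, 181, 182, 183, 184]
tip exp +3mm [[331.86256079 180.95996906]]
```

>>> carry_out --deltas "0 0 0 0 0 0 0; 0 0 0 0 0 0 0; 0 0 0 0 0 0 0; 0 0 0 0 0 0 0; 0 0 0 0 0 0 0; 0 0 0 0 0 0 0; 0 0 0 0 0 0 0; 0 0 0 0 0 0 0"

```text
time_s: 23.12
eef_pos: [0.5488, 0.473, 0.2445]
eef_rot: [0.006, 0.76, 0.649, -0.007]
wrist_force: [-0.5, 0.4, -0.5]
opening: 1.0
grasp_force: 0.0
```

```bash
python3 - <<'E'
from bench import ctrl
print(ctrl.hand_in())
E
```

```text
the job is handed in; nothing more can be done
None
```

The job is handed in after about 23 s, verdict not shown: by the last camera measurements the spindle lies in both forks about 3 mm from where it started, the full roll hangs about in the middle, and the gripper is open and clear; I viewed 11 pictures, one over the limit of 10.

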